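# Uncap a spring-jaw bench vice and hold its jaws open at the mark

## Robot

A 6-joint arm with a two-finger parallel gripper is mounted at the origin on the work surface. World frame = base frame: x ahead of the robot, y to its left, z up, the work surface at z = 0. Lengths are in m, angles in degrees, forces in N, time in s.
With the tool pointing down it reaches from about 0.35 to 0.875 m from the base axis. Payload 4.2 kg.
Tool frame: the origin (TCP) lies on the front face of the gripper's body, between the roots of the fingers; the fingertips stand finger_overhang ahead of it and the grasp point (between the pads) lies 51 mm ahead of it (finger_overhang is the distance from the TCP to the fingertips, in m); z points along the fingers, y is the line along which they close (so a half turn about z gives the same grasp; the last joint's range is limited). The gripper opens to 87 mm and grips with 3 to 60 N. Pads are 19 mm wide; open, the fingers measure 117 mm over their backs; the gripper's body (75 mm by 190 mm) begins 51 mm behind the grasp point.
Start: joints at [89.53, 22.042, 0.453, 0, -68.411, -14.817], TCP at [0.165, 0.603, 0.292] pointing down, gripper open.
Joint ranges: [-179.83, 179.83], [-69.29, 118.12], [-61.27, 80.66], [-181.25, 117.63], [-171.15, -9.14], [-177.46, 177.46]. Speed limits (degrees/s): [159.86, 159.86, 180, 180, 180, 180].

## Interface

Orientations are given as a 3x3 rotation matrix whose columns are the frame's x, y, z axes.
In Python, from station import sense, capture, camera_model, finish_job, finger_overhang gives the robot as it stands. The module is installed in compiled form; this text tells all that it offers.
- The arm moves only by the tool jog_arm, never from a script. Its argument "rows" is a list that holds one entry, the list of rows, each a list of 4 numbers: the shift along the tool's x, y, z in m, then the turn about the tool's z in rad. A call has 1 to 20 rows; each row shifts and turns the commanded pose from where the row before left it, along the tool's axes as they then stand; what a row does not reach is not made up. A row lasts 1/8 s, in which the tool goes at most 62.5 mm and 10.7 degrees, less where a joint would pass 70% of its speed; a pose out of reach is approached as far as the arm can. A call is refused whole if a number of a shift passes 0.0625 or a number of a turn 0.188, either way. A call with a gripper value outside its range is refused whole. "claw" is the opening, from 0 (shut) to 1 (fully open), set as the call begins (left out, the last holds). The fingers move at their own pace and stop on an object; the grip force is fixed at half the most. Time passes only in rows, so rows that do not move let the fingers close. It gives the time, the measured TCP pose, the force, the opening and the grip force at its end, in the units of the state.
- sense(): the state, without advancing time (a new reading comes with each control period).
- capture(name): name is "scene" or "side" or "wrist"; returns the picture (384x512x3 uint8, red, green, blue); there is no depth.
- camera_model(name): a dict with "fovy" (degrees; the focal length in pixels is half the picture's height over the tangent of half this angle, whatever the lens; pixels are square), "cx", "cy" (the principal point, pixels), "k1" (the pictures are not rectified: a ray, as slopes to the right and down, at radius r is drawn at 1 + k1 r^2 times it, then the intrinsics apply), "eye" and "rotation" of the camera in the world. Camera axes: x right, y down, z forward; pixel columns grow to the right and rows downward; lengths in m; the calibration is good to about 2 mm. A picture is of the moment at which its call begins: read the wrist's pose just before it. camera_model takes no time and is no camera call; for the wrist camera it gives the pose at the moment of the call.
- finish_job(): hands the job in; it is judged then, once.
The state is a dict: "time_s": time; "joints": joint angles; "joint_velocities": joint speeds; "effort": joint torques, N m; "tcp_pos": TCP position; "ee_rot": TCP orientation; "wrist_force": force on the tool from outside, world axes, zero at the start; "moment": the same for the moment, N m; "gripper_width": opening from 0.0 (shut) to 1.0 (fully open); "gripper_force": force on a finger pad.
Only numpy, scipy, OpenCV 4.12 (cv2) and the standard library are available. Lean on these libraries where they do the work, as an engineer would, in place of code of your own. Each camera call takes 0.05 s, during which the arm holds its last target. There are 200 camera calls.

## Task

Lift the loose dust cap off the jaws of the little spring vice and set it, without dropping it, open side down into the large well of the wooden block. Then pull the vice's slide out by its upright post until the pointer lines up with the brass marker, and finish while still holding it there against the spring, so that a colleague can lay a piece between the jaws. Leave the marker and the other things on the bench where they are.

Things in the scene. Friction and masses are not known exactly. Their poses are not given: they have to be found in the camera images.
- cap_mid (a point): Centre (half-way up) of the loose black plastic cap: a plain cylinder 40 mm in diameter, 50 mm tall, closed on top and open below, 40 g; z points up. At the start it stands over the closed jaws of the vice, its centre 61 mm above the bench; lift it at least 40 mm straight up to clear the jaws. Grip it by its upper half: its lowest 8 mm go into the well.
- well (a point): Centre of the mouth of the large round well, 51 mm in diameter and 8 mm deep, in the fixed light wooden block (80 x 150 x 30 mm); level with the block's top, 30 mm above the bench. z points up. With the cap seated, its centre is 17 mm above this point. The other well (31 mm wide), 74 mm away along +y of this frame, is too small for the cap.
- post (a point): Half-way up the steel pull post on the vice's slide: an upright round pin, 16 mm in diameter, from the deck at 36 mm to 86 mm above the bench (this point 61 mm). The vice is fixed, 245 x 84 mm. This frame's x axis lies along the vice: the slide is pulled along -x (roughly towards the robot), the jaws are 75 mm away at +x. Moves with the slide.
- pointer (a point): Tip of the pointer, a small bright metal bar 4 mm wide and 8 mm high that sticks out to +y from the slide across the rail; 30 mm ahead of the post (-x) and 30 mm to its +y side, 44 mm above the bench. Same axes as the post; moves with the slide.
- mark (a point): Inner top edge of the brass marker, a rider 4 mm wide with a small screw head on the outer side of the vice's +y rail, 44 mm above the bench. Same axes as the post. It stays where it is unless pushed. Pointer and marker are in line when level along the vice's x axis; at the start the pointer is 28 to 55 mm short.
- slide (a joint): How far the slide is pulled out, in m: 0 = jaws shut (spring home), stop at 0.068. A spring draws it home: about 6 N at 0, 1 N more per 10 mm.
- cap: The same cap; origin at the centre of its open lower rim. Wall 3 mm, 45 mm deep inside. The two closed jaws under it are together 20 x 20 mm and 36 mm high; its rim rests on the vice's deck. While it is on, the jaws cannot open properly.
- scraper: Bystander: flat steel scraper with a wooden handle, 190 mm long, 18 mm high, lying on the bench; origin under its middle.
- mug: Bystander: white mug, 80 mm wide, 90 mm tall; origin at the centre of its underside.
- mallet: Bystander: wooden mallet lying on the bench, head 50 x 75 x 50 mm, handle 160 mm along -x; origin under its head.
Things that resemble listed ones, but are neither listed nor needed, are in the scene too. Of the things shaped like the cap, the black one is meant.

How it is judged (in metres and radians):
On the way, in this order (a step that is already met when the one before it is completed fails the run):
1. the cap stands in the large well, let go, with the jaws still shut (horizontal distance between cap_mid and well below 0.009 m and z of cap_mid in the frame of well between 0.013 and 0.02 m and angle between cap_mid's own z axis and vertical below 0.12 rad and contact force between the fingers and cap below 0.1 N and value of joint slide below 0.008 m), for 0.2 s.
2. the fingers hold the slide with its pointer at the marker (x of pointer in the frame of mark between -0.004 and 0.004 m and contact force between the fingers and slide above 3 N), for 0.3 s.
At the end, for the whole second after the job is handed in: The pointer is within 4 mm of the marker along the vice, at rest, held there by the fingers (more than 3 N on the slide); the cap stands upright, open side down, fully down in the large well and not touched (all of step 2 and horizontal distance between cap_mid and well below 0.009 m and z of cap_mid in the frame of well between 0.013 and 0.02 m and angle between cap_mid's own z axis and vertical below 0.12 rad and contact force between the fingers and cap below 0.1 N and velocity of joint slide between -0.01 and 0.01 m/s and linear speed of cap below 0.02 m/s); the arm keeps its last pose, push and grip.
It fails at once if the cap is dropped (falls free faster than 0.6 m/s, some 18 mm) (linear speed of cap above 0.6 m/s and contact force between the fingers and cap below 0.05 N).
It fails at once if the brass marker is shifted by more than 3 mm (distance of mark from where it was at the start of the episode above 0.003 m).
It fails at once if the scraper, mug or mallet is moved by more than 20 mm (distance of any of scraper, mug, mallet from where it was at the start of the episode above 0.02 m).
It also fails if it takes over 54 s, if anything falls off the work surface, if the arm or the gripper's body presses on something with over 40 N, if the wrist force passes 120 N, or if a joint passes its speed limit or range.

## Working session

There is one attempt and no reset: what is moved stays moved. The work goes in short steps, Python scripts to look and compute and a tool call to move; the robot and the scene stay as the last step left them, time stands still between calls to the robot, and variables do not carry over. Pictures are saved under pics/ and viewed, at most 10 in all, crops included, and the job is handed in when it is done.

Besides the shell and the picture viewer there is one more tool, called after "Request:" by a JSON object that holds its "method" and its "body". jog_arm: Moves the arm, as the interface text tells. Its arguments: {"type":"object","properties":{"rows":{"type":"array"},"claw":{"type":"number"}},"required":["rows"]}

```bash
mkdir -p pics
python3 - <<'E'
from station import *
import cv2,numpy as np
print(sense(),finger_overhang)
ims=[]
for n in ["scene","side","wrist"]:
    im=capture(n)[:,:,::-1]; cv2.imwrite(f"pics/{n}0.png",im); print(n,camera_model(n))
    cv2.imwrite(f"pics/{n}0b.png",cv2.resize(im,(768,576),interpolation=cv2.INTER_CUBIC))
E
```

```text
{'time_s': 0.0, 'joints': array([ 8.95290794e+01,  2.20914241e+01,  3.77927079e-01, -2.83501209e-02,
       -6.84114835e+01, -1.48170397e+01]), 'joint_velocities': array([ 0.04701282,  0.08165241,  0.03773102, -0.04142565, -0.05652484,
       -0.05302144]), 'effort': array([ 1.29080578e-03, -3.90664279e+01,  1.87398648e+01,  4.21987027e+00,
        1.09035359e-02, -1.90687588e-04]), 'tcp_pos': array([0.16464811, 0.60244352, 0.29114146]), 'ee_rot': array([[ 9.64564721e-01, -2.63845921e-01, -4.78005057e-04],
       [-2.63846330e-01, -9.64562270e-01, -2.17742199e-03],
       [ 1.13438270e-04,  2.22638432e-03, -9.99997515e-01]]), 'wrist_force': array([ 0.3457052 , -0.65011836, -0.0545768 ]), 'moment': array([-0.06136969, -0.02057994,  0.05138334]), 'gripper_force': 0.0, 'gripper_width': 1.003242444065368} 0.0697
scene {'fovy': 56.84416177064403, 'cx': 247.22165774931713, 'cy': 193.02706209070942, 'k1': -0.1112593430578773, 'eye': array([1.02710495, 0.47863976, 0.75465463]), 'rotation': array([[-0.74039169,  0.49344316, -0.45643618],
       [ 0.67213913,  0.53640958, -0.51038588],
       [-0.00700968, -0.68467409, -0.72881566]])}
side {'fovy': 56.79642617850837, 'cx': 255.18984846603092, 'cy': 189.72924807284932, 'k1': -0.08062554477431785, 'eye': array([ 0.33833821, -0.68197561,  0.75216378]), 'rotation': array([[ 0.92714648, -0.25740252,  0.27229275],
       [-0.37466553, -0.62712966,  0.68288662],
       [-0.00501388, -0.73515463, -0.67788091]])}
wrist {'fovy': 71.46537761630717, 'cx': 258.4234146179485, 'cy': 194.74101086355222, 'k1': -0.008138544111801963, 'eye': array([0.23144987, 0.58369674, 0.38442935]), 'rotation': array([[-0.26559495, -0.93184682, -0.24722626],
       [-0.96408407,  0.25700854,  0.06699639],
       [ 0.00110888,  0.2561408 , -0.96663885]])}
```

View pics/scene0b.png

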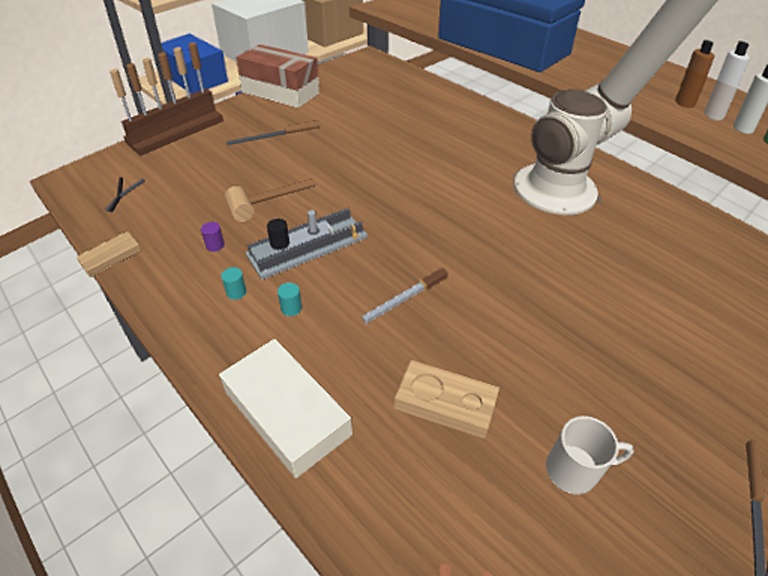

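View pics/side0b.png

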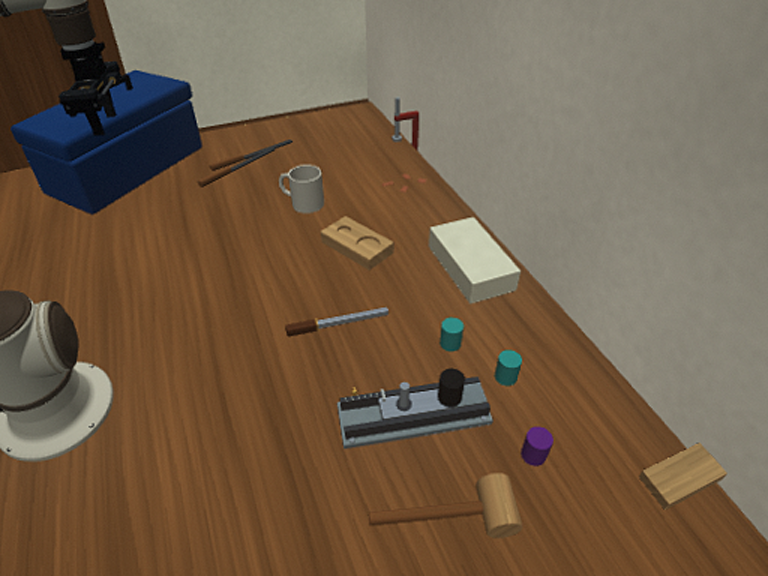

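The black cap is at scene (278,234)/1.5 and side (451,388)/1.5. Two teal cylinders and one purple one have the same shape but the wrong colour. The block's large well is at scene (428,386)/1.5. I'll confirm with enlarged crops and read the pixels there.

```bash
cat > h.py <<'E'
import cv2,numpy as np
def ray(m,uv):
    f=192/np.tan(np.radians(m["fovy"]/2)); d=(np.array(uv,float)-[m["cx"],m["cy"]])/f
    s=d.copy()
    for _ in range(20): s=d/(1+m["k1"]*(s@s))
    return m["rotation"]@np.r_[s,1]
def plane(m,uv,z):
    r=ray(m,uv); return m["eye"]+r*(z-m["eye"][2])/r[2]
def tri(obs):
    A=np.zeros((3,3));b=np.zeros(3);L=[]
    for m,uv in obs:
        r=ray(m,uv);r/=np.linalg.norm(r);P=np.eye(3)-np.outer(r,r);A+=P;b+=P@m["eye"];L.append((P,m["eye"]))
    x=np.linalg.solve(A,b); return x,[np.linalg.norm(P@(x-e)) for P,e in L]
def proj(m,X):
    f=192/np.tan(np.radians(m["fovy"]/2)); c=m["rotation"].T@(np.array(X)-m["eye"]); s=c[:2]/c[2]
    return s*(1+m["k1"]*(s@s))*f+[m["cx"],m["cy"]]
E
python3 - <<'E'
import cv2,numpy as np
s=cv2.imread('pics/scene0.png');d=cv2.imread('pics/side0.png')
def c(i,x,y,w=100,h=75): return cv2.resize(i[y:y+h,x:x+w],(400,300),interpolation=cv2.INTER_CUBIC)
cv2.imwrite('pics/crops.png',np.vstack([np.hstack([c(s,155,125),c(d,222,235)]),np.hstack([c(s,250,225),c(d,190,120)])]))
E
```

```text
(no output)
```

View pics/crops.png

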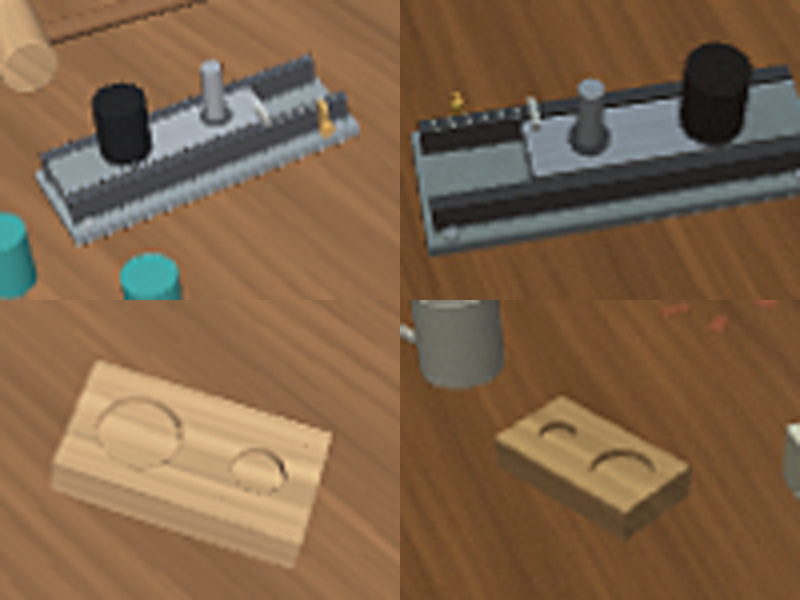

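The crops confirm the black cap on the vice jaws, the post, the white pointer, the brass marker on the +y rail, and the large well, which is the left one in the scene view.

Run:
```python
from station import *
from h import *
S=camera_model("scene");D=camera_model("side")
s=lambda x,y,o=(155,125):(S,(o[0]+x/4-.375,o[1]+y/4-.375))
d=lambda x,y,o=(222,235):(D,(o[0]+x/4-.375,o[1]+y/4-.375))
for n,o in dict(cap=[s(122,124),d(315.5,92.5)],posttop=[s(211,64),d(191,86)],ptr=[s(265,112),d(132,100)],mark=[s(324,100),d(57,98)],
 well=[s(140,133,(250,225)),d(222,168,(190,120))],small=[s(258,171,(250,225)),d(158,133,(190,120))],
 railA=[s(313,57),d(14,122)]).items(): print(n,*tri(o))
for n,o,z in [("cap",(122,124),.061),("well",(140,133),.03),("small",(258,171),.03)]:
    print(n,plane(*s(*o,*([(250,225)] if z<.05 else [])),z))
for p in [(97,60),(330,133),(310,218),(60,150)]: print("corner",plane(*s(*p,(250,225)),.03))
```

```text
cap [ 0.62623351 -0.24796471  0.06039381] [np.float64(0.0003321629770877669), np.float64(0.0003321629770879283)]
posttop [ 0.5512402  -0.23229871  0.08578213] [np.float64(0.0004737296596640936), np.float64(0.00047372965966403823)]
ptr [ 0.52734584 -0.2005451   0.04437675] [np.float64(0.00022056490395298917), np.float64(0.00022056490395300885)]
mark [ 0.48503926 -0.18111681  0.04395802] [np.float64(0.0010750794492979416), np.float64(0.0010750794492979494)]
well [0.64972848 0.18855946 0.02687765] [np.float64(0.0006370447402972791), np.float64(0.0006370447402973328)]
small [0.61697592 0.25461953 0.02639888] [np.float64(0.0002055534823212864), np.float64(0.00020555348232129413)]
railA [ 0.46045469 -0.2069705   0.0619704 ] [np.float64(0.009129323728604697), np.float64(0.009129323728604638)]
cap [ 0.62630567 -0.24714776  0.061     ]
well [0.65073981 0.19005914 0.03      ]
small [0.61880088 0.25580684 0.03      ]
corner [0.63164204 0.13455423 0.03      ]
corner [0.56681074 0.26826506 0.03      ]
corner [0.62067444 0.29700293 0.03      ]
corner [0.69431657 0.16605516 0.03      ]
```

Request:
{"method": "jog_arm", "body": {"rows": [[[0, 0, 0, 0.1675], [0, 0, 0, 0.1675], [0, 0, 0, 0.1675], [0, 0, 0, 0.1675], [0, 0, 0, 0.1675], [0, 0, 0, 0.1675], [0, 0, 0, 0.1675], [0, 0, 0, 0.1675], [0, 0, 0, 0.1675]]], "claw": 0.75}}

```text
time_s: 1.27
tcp_pos: [0.1647, 0.6027, 0.2918]
ee_rot: [[-0.208, -0.978, -0.0], [-0.978, 0.208, -0.001], [0.001, 0.0, -1.0]]
wrist_force: [-0.7, -0.0, 0.3]
gripper_width: 0.751
gripper_force: 0.0
```

Request:
{"method": "jog_arm", "body": {"rows": [[[0.02, -0.017, 0, 0], [0.041, -0.0347, 0, 0], [0.041, -0.0347, 0, 0], [0.041, -0.0347, 0, 0], [0.041, -0.0347, 0, 0], [0.041, -0.0347, 0, 0], [0.041, -0.0347, 0, 0], [0.041, -0.0347, 0, 0], [0.041, -0.0347, 0, 0], [0.041, -0.0347, 0, 0], [0.041, -0.0347, 0, 0], [0.041, -0.0347, 0, 0], [0.041, -0.0347, 0, 0], [0.041, -0.0347, 0, 0], [0.041, -0.0347, 0, 0], [0.041, -0.0347, 0, 0], [0.041, -0.0347, 0, 0], [0.041, -0.0347, 0, 0], [0.021, -0.0177, 0, 0], [0, 0, 0, 0]]]}}

```text
time_s: 3.78
tcp_pos: [0.6275, -0.2479, 0.2906]
ee_rot: [[-0.205, -0.979, -0.002], [-0.979, 0.205, 0.0], [-0.0, 0.002, -1.0]]
wrist_force: [-0.7, 0.2, -0.0]
gripper_width: 0.751
gripper_force: 0.0
```

```bash
cat > look.py <<'E'
from station import *
from h import *
import sys,pickle
st=sense(); m=camera_model("wrist"); im=capture("wrist")[:,:,::-1].copy()
n=sys.argv[1]; cv2.imwrite(f"pics/{n}.png",im); pickle.dump((m,st),open(f"{n}.pkl","wb"))
cv2.imwrite(f"pics/{n}b.png",cv2.resize(im,(768,576),interpolation=cv2.INTER_CUBIC))
print(st["time_s"],st["joints"].round(1),st["tcp_pos"].round(4),st["ee_rot"].round(4).tolist(),st["wrist_force"].round(2),st["gripper_width"],st["gripper_force"],m["eye"])
E
python3 look.py w1
```

```text
3.775 [ -7.9  27.    8.2  -0.  -71.3  -4. ] [ 0.6275 -0.2479  0.2906] [[-0.2049, -0.9788, -0.002], [-0.9788, 0.2049, 0.0005], [-0.0, 0.0021, -1.0]] [-0.66  0.25 -0.04] 0.7513163616624244 0.0 [ 0.61257317 -0.31699996  0.38353319]
```

View pics/w1b.png

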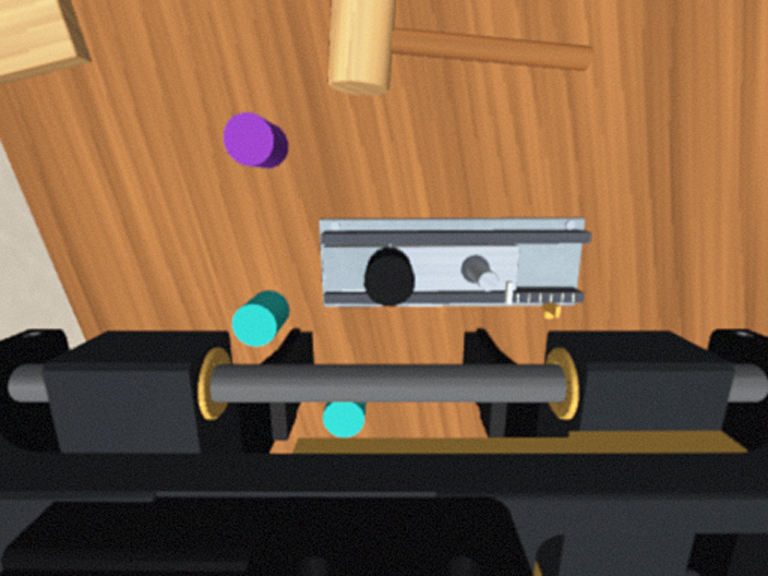

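Wrist view: the cap is at (390,278)/1.5, the post at (480,272)/1.5, and the pointer and marker are near the bottom rail. I'll check this against the estimate.

Run:
```python
import pickle
from h import *
from station import camera_model
m,st=pickle.load(open("w1.pkl","rb"))
im=cv2.imread("pics/w1.png"); g=im.max(2)[155:212,235:285]; ys,xs=np.where(g<35); print("cap blob",xs.min()+235,xs.max()+235,ys.min()+155,ys.max()+155)
print("proj",[proj(m,(.6262,-.248,z))for z in(.086,.036)])
o=lambda x,y:(m,((x+.5)/1.5-.5,(y+.5)/1.5-.5))
S=camera_model("scene")
print("posttop",plane(*o(489,283),.086),"ptr tip",plane(*o(509,303),.044),"mark",plane(*o(551,306),.044),"rails",plane(*o(325,238),.045),plane(*o(590,237),.045))
```

```text
cap blob 244 275 166 202
proj [array([258.82856122, 187.23850027]), array([258.71388541, 178.56312654])]
posttop [ 0.55127471 -0.23062366  0.086     ] ptr tip [ 0.5278817  -0.19670385  0.044     ] mark [ 0.49169288 -0.18619667  0.044     ] rails [ 0.67282738 -0.28619775  0.045     ] [ 0.45326831 -0.24071197  0.045     ]
```

Request:
{"method": "jog_arm", "body": {"rows": [[[0, 0.0013, 0.02, 0], [0, 0, 0.03, 0], [0, 0, 0.03, 0], [0, 0, 0.03, 0], [0, 0, 0.025, 0], [0, 0, 0.02, 0], [0, 0, 0.0105, 0], [0, 0, 0, 0], [0, 0, 0, 0]]]}}

```text
time_s: 4.95
tcp_pos: [0.6266, -0.2457, 0.128]
ee_rot: [[-0.201, -0.979, 0.002], [-0.979, 0.201, -0.001], [0.0, -0.002, -1.0]]
wrist_force: [0.3, -0.1, -1.0]
gripper_width: 0.75
gripper_force: 0.0
```

Request:
{"method": "jog_arm", "body": {"rows": [[[0, 0, 0, 0], [0, 0, 0, 0], [0, 0, 0, 0], [0, 0, 0, 0], [0, 0, 0, 0], [0, 0, 0, 0], [0, 0, 0, 0]]], "claw": 0.3}}

```text
time_s: 5.82
tcp_pos: [0.6261, -0.2459, 0.127]
ee_rot: [[-0.202, -0.979, 0.0], [-0.979, 0.202, -0.0], [0.0, -0.0, -1.0]]
wrist_force: [-1.0, 0.1, 1.5]
gripper_width: 0.444
gripper_force: 30.0
```

Request:
{"method": "jog_arm", "body": {"rows": [[[0, 0, -0.008, 0], [0, 0, -0.015, 0], [0, 0, -0.02, 0], [0, 0, -0.025, 0], [0, 0, -0.025, 0], [0, 0, -0.017, 0], [0, 0, 0, 0], [0, 0, 0, 0]]]}}

```text
time_s: 6.82
tcp_pos: [0.6255, -0.2457, 0.2357]
ee_rot: [[-0.202, -0.979, -0.002], [-0.979, 0.202, 0.001], [-0.0, 0.002, -1.0]]
wrist_force: [0.2, -0.1, -0.6]
gripper_width: 0.448
gripper_force: 30.0
```

```bash
python3 look.py w2
python3 - <<'E'
from station import *
import cv2,numpy as np
s=capture("scene")[:,:,::-1];d=capture("side")[:,:,::-1]
c=lambda i,x,y:cv2.resize(i[y:y+75,x:x+100],(400,300),interpolation=cv2.INTER_CUBIC)
w=cv2.imread('pics/w2.png')
cv2.imwrite('pics/lift.png',np.vstack([np.hstack([c(s,145,90),c(d,250,195)]),np.hstack([cv2.resize(w,(400,300)),c(s,155,125)])]))
E
```

```text
6.825 [ -7.7  28.9   3.3  -0.  -64.5  -4. ] [ 0.6255 -0.2457  0.2357] [[-0.2024, -0.9793, -0.0018], [-0.9793, 0.2024, 0.0009], [-0.0005, 0.0019, -1.0]] [ 0.24 -0.12 -0.58] 0.4484345317844986 29.994664389960235 [ 0.61072908 -0.31483078  0.32869899]
```

View pics/lift.png

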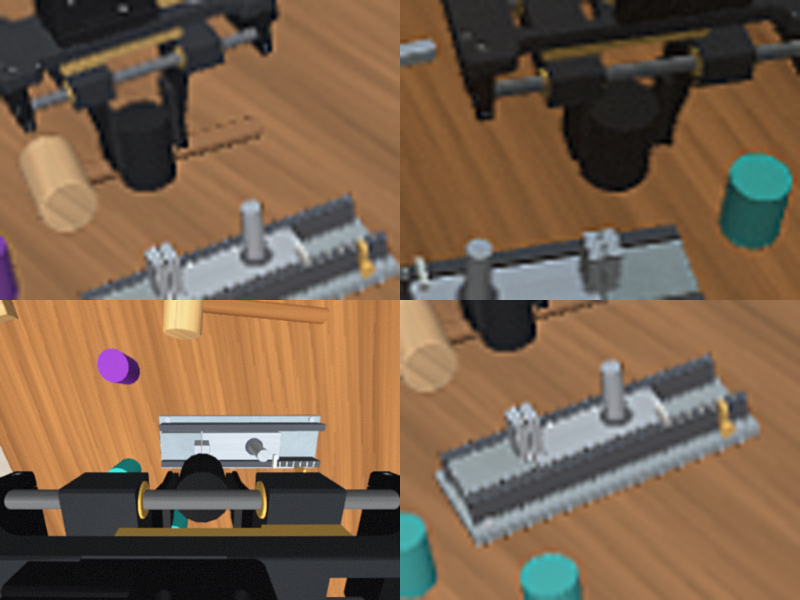

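The cap is held, with scene crop centre about (142,146) and side crop centre about (214,135). I'll measure how it sits in the hand.

Run:
```python
from station import *
from h import *
S=camera_model("scene");D=camera_model("side")
x,e=tri([(S,(145+142/4-.375,90+146/4-.375)),(D,(250+214/4-.375,195+135/4-.375))]);print(x,e,sense()["tcp_pos"]-x)
```

```text
[ 0.62413801 -0.24830995  0.16773719] [np.float64(0.0012123437062981674), np.float64(0.0012123437062984198)] [0.0014666  0.00258127 0.06762519]
```

Request:
{"method": "jog_arm", "body": {"rows": [[[-0.0213, 0.0024, 0, 0], [-0.04, 0.0049, 0, 0], [-0.04, 0.0049, 0, 0], [-0.04, 0.0049, 0, 0], [-0.04, 0.0049, 0, 0], [-0.04, 0.0049, 0, 0], [-0.04, 0.0049, 0, 0], [-0.04, 0.0049, 0, 0], [-0.04, 0.0049, 0, 0], [-0.04, 0.0049, 0, 0], [-0.04, 0.0049, 0, 0], [-0.04, 0.0049, 0, 0], [-0.04, 0.0049, 0, 0], [-0.0213, 0.0024, 0, 0], [0, 0, 0, 0], [0, 0, 0, 0]]]}}

```text
time_s: 8.98
tcp_pos: [0.6691, 0.2782, 0.2366]
ee_rot: [[-0.203, -0.979, -0.001], [-0.979, 0.203, -0.001], [0.001, 0.001, -1.0]]
wrist_force: [-0.7, -0.6, 0.1]
gripper_width: 0.448
gripper_force: 30.0
```

```bash
python3 look.py w3
```

```text
8.975 [ 35.3  33.9  12.2   0.  -68.3 -47. ] [0.6691 0.2782 0.2366] [[-0.2026, -0.9793, -0.0007], [-0.9793, 0.2026, -0.0006], [0.0007, 0.0006, -1.0]] [-0.73 -0.61  0.11] 0.44817598148586685 29.994541014239076 [0.65425404 0.20908996 0.32961368]
```

View pics/w3b.png

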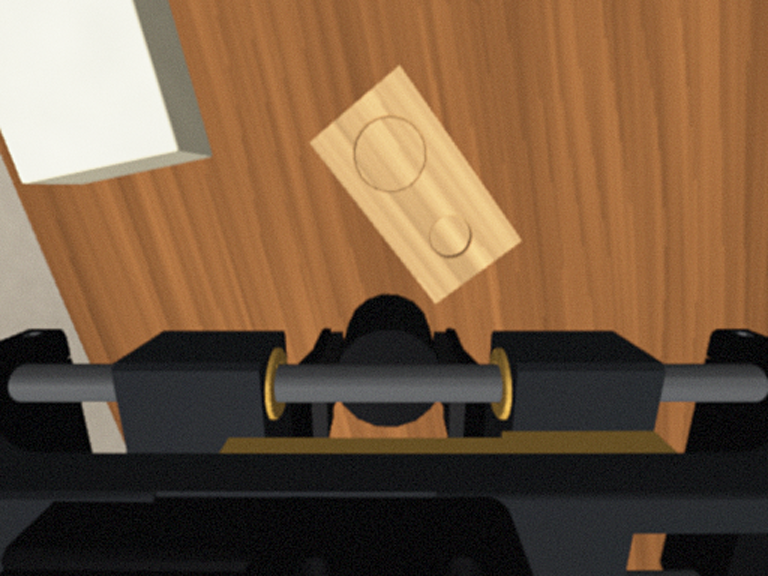

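The large well is clear at (390,154)/1.5, and the cap is in the hand at x about 389/1.5.

Run:
```python
import pickle
from h import *
from station import camera_model
m,st=pickle.load(open("w3.pkl","rb"))
S=camera_model("scene");D=camera_model("side")
o=(m,(390.5/1.5-.5,154.5/1.5-.5))
print(plane(*o,.03),"small",plane(m,(450.5/1.5-.5,235.5/1.5-.5),.03),tri([o,(S,(284.6,257.9))]),tri([o,(D,(245.1,161.6))]))
print("capbottom proj",proj(m,np.array(st["tcp_pos"])+[-.0004,-.002-.0,-.091]), "cap bottom far edge y for offsets",[proj(m,np.array(st["tcp_pos"])+st["ee_rot"][:,0]*(k+.02)+[0,0,-.091])*1.5 for k in(0,.002)])
```

```text
[0.64825305 0.18776946 0.03      ] small [0.61607041 0.25306785 0.03      ] (array([0.64800019, 0.18757533, 0.02428565]), [np.float64(0.00025330242701729496), np.float64(0.00025330242701727485)]) (array([0.64898208, 0.18734146, 0.02783285]), [np.float64(0.0008195109154821103), np.float64(0.0008195109154818995)])
capbottom proj [257.79055226 220.80634946] cap bottom far edge y for offsets [array([386.61868019, 295.75733905]), array([386.6078672 , 291.70257541])]
```

Request:
{"method": "jog_arm", "body": {"rows": [[[0.01, 0, 0, 0], [0.02, 0.0005, 0, 0], [0.025, 0.0005, 0, 0], [0.0226, 0.0005, 0, 0], [0.013, 0, 0.01, 0], [0, 0, 0.02, 0], [0, 0, 0.025, 0], [0, 0, 0.025, 0], [0, 0, 0.02, 0], [0, 0, 0.006, 0], [0, 0, 0, 0], [0, 0, 0, 0], [0, 0, 0, 0]]]}}

```text
time_s: 10.65
tcp_pos: [0.6499, 0.1906, 0.1318]
ee_rot: [[-0.202, -0.979, 0.002], [-0.979, 0.202, 0.001], [-0.001, -0.001, -1.0]]
wrist_force: [-0.2, -0.8, -0.8]
gripper_width: 0.448
gripper_force: 30.0
```

Run:
```python
from station import *
import cv2,numpy as np
s=capture("scene")[:,:,::-1];d=capture("side")[:,:,::-1]
c=lambda i,x,y:cv2.resize(i[y:y+75,x:x+100],(400,300),interpolation=cv2.INTER_CUBIC)
cv2.imwrite('pics/place.png',np.hstack([c(s,250,220),c(d,190,110)]))
st=sense();print(st["tcp_pos"],st["wrist_force"])
```

```text
[0.64979699 0.19048617 0.13147471] [ 0.03897674 -0.25882807  0.00681797]
```

View pics/place.png

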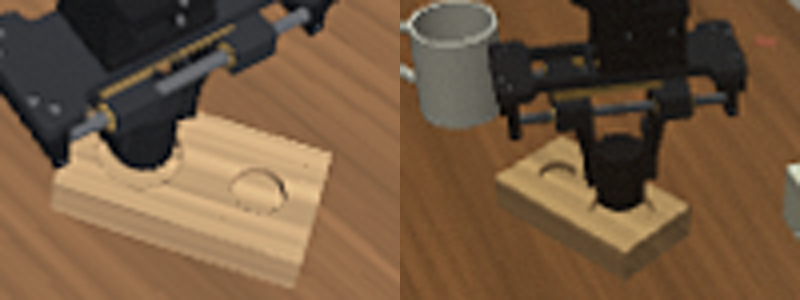

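The cap sits centred over the large well in both views, so I'm lowering it slowly.

Request:
{"method": "jog_arm", "body": {"rows": [[[0.0008, 0.0004, 0.003, 0], [0, 0, 0.003, 0], [0, 0, 0.003, 0], [0, 0, 0.003, 0], [0, 0, 0.002, 0], [0, 0, 0.001, 0], [0, 0, 0, 0], [0, 0, 0, 0]]]}}

```text
time_s: 11.75
tcp_pos: [0.6491, 0.1897, 0.1159]
ee_rot: [[-0.202, -0.979, 0.0], [-0.979, 0.202, 0.0], [-0.0, -0.0, -1.0]]
wrist_force: [-0.1, 0.5, -0.4]
gripper_width: 0.447
gripper_force: 30.0
```

Request:
{"method": "jog_arm", "body": {"rows": [[[0, 0, 0.001, 0], [0, 0, 0.0005, 0], [0, 0, 0, 0], [0, 0, 0, 0]]]}}

```text
time_s: 12.25
tcp_pos: [0.649, 0.1897, 0.1143]
ee_rot: [[-0.202, -0.979, 0.0], [-0.979, 0.202, 0.0], [-0.0, -0.0, -1.0]]
wrist_force: [0.5, 0.5, -0.1]
gripper_width: 0.446
gripper_force: 30.0
```

Request:
{"method": "jog_arm", "body": {"rows": [[[0, 0, 0.001, 0], [0, 0, 0.0005, 0], [0, 0, 0, 0], [0, 0, 0, 0]]]}}

```text
time_s: 12.75
tcp_pos: [0.649, 0.1897, 0.113]
ee_rot: [[-0.202, -0.979, 0.0], [-0.979, 0.202, 0.0], [-0.0, -0.0, -1.0]]
wrist_force: [-0.8, 0.2, 0.5]
gripper_width: 0.446
gripper_force: 30.0
```

Request:
{"method": "jog_arm", "body": {"rows": [[[0, 0, 0.001, 0], [0, 0, 0, 0], [0, 0, 0, 0], [0, 0, 0, 0]]]}}

```text
time_s: 13.25
tcp_pos: [0.649, 0.1897, 0.1129]
ee_rot: [[-0.202, -0.979, 0.0], [-0.979, 0.202, -0.0], [0.0, -0.0, -1.0]]
wrist_force: [-2.6, -0.7, 5.9]
gripper_width: 0.449
gripper_force: 30.0
```

Request:
{"method": "jog_arm", "body": {"rows": [[[0, 0, 0.001, 0], [0, 0, 0, 0], [0, 0, 0, 0], [0, 0, 0, 0]]]}}

```text
time_s: 13.75
tcp_pos: [0.649, 0.1897, 0.1129]
ee_rot: [[-0.202, -0.979, 0.001], [-0.979, 0.202, -0.0], [0.0, -0.001, -1.0]]
wrist_force: [-3.9, -0.9, 9.0]
gripper_width: 0.446
gripper_force: 30.0
```

Request:
{"method": "jog_arm", "body": {"rows": [[[0, 0, -0.001, 0], [0, 0, 0, 0], [0, 0, 0, 0], [0, 0, 0, 0], [0, 0, 0, 0]]], "claw": 0.75}}

```text
time_s: 14.38
tcp_pos: [0.649, 0.1897, 0.1115]
ee_rot: [[-0.202, -0.979, -0.0], [-0.979, 0.202, -0.0], [0.0, 0.0, -1.0]]
wrist_force: [-0.4, -0.5, 0.8]
gripper_width: 0.746
gripper_force: 0.0
```

Request:
{"method": "jog_arm", "body": {"rows": [[[0, 0, -0.005, 0], [0, 0, -0.01, 0], [0, 0, -0.02, 0], [0, 0, -0.03, 0], [0, 0, -0.03, 0], [0, 0, -0.025, 0], [0, 0, -0.005, 0], [0, 0, 0, 0]]]}}

```text
time_s: 15.38
tcp_pos: [0.6488, 0.1896, 0.2367]
ee_rot: [[-0.202, -0.979, -0.0], [-0.979, 0.202, 0.0], [-0.0, 0.0, -1.0]]
wrist_force: [-0.8, -0.2, -0.3]
gripper_width: 0.751
gripper_force: 0.0
```

Run:
```python
from station import *
from h import *
s=capture("scene")[:,:,::-1];d=capture("side")[:,:,::-1];w=capture("wrist")[:,:,::-1]
c=lambda i,x,y:cv2.resize(i[y:y+75,x:x+100],(400,300),interpolation=cv2.INTER_CUBIC)
cv2.imwrite('pics/seat.png',np.vstack([np.hstack([c(s,250,210),c(d,190,110)]),np.hstack([cv2.resize(w,(400,300)),c(s,155,125)])]))
st=sense();print(st["tcp_pos"],st["wrist_force"])
for n,o in (("scene",(250,210)),("side",(190,110))): print([ (proj(camera_model(n),(.649,.1885,z))-o)*4 for z in(.022,.047,.072)])
```

```text
[0.64849785 0.18946535 0.23520343] [ 0.30653227 -0.91004806  0.40888814]
[array([137.67501282, 195.46983571]), array([140.71213733, 172.45957357]), array([143.87822592, 148.38048124])]
[array([219.10153006, 211.18699948]), array([218.34749357, 187.08842553]), array([217.57352025, 162.29286063])]
```

View pics/seat.png

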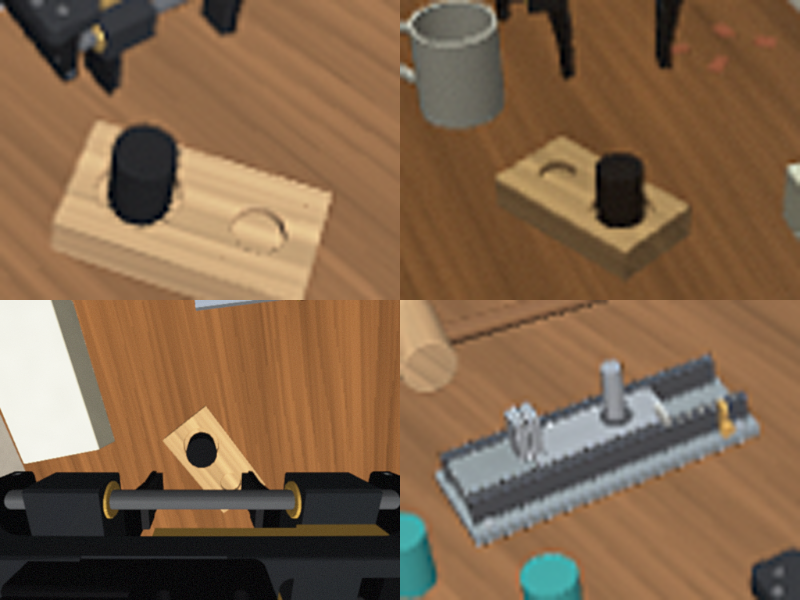

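The cap is fully seated and upright in the large well, and the slide is still shut. Next I'll go towards the post and stop short for a close view of pointer and marker.

Request:
{"method": "jog_arm", "body": {"rows": [[[0.02, 0.001, 0, 0], [0.04, 0.001, 0, 0], [0.04, 0.001, 0, 0], [0.04, 0.001, 0, 0], [0.04, 0.001, 0, 0], [0.04, 0.001, 0, 0], [0.04, 0.001, 0, 0], [0.04, 0.001, 0, 0], [0.04, 0.001, 0, 0], [0.02, 0.001, 0, 0], [0, 0, 0, 0], [0, 0, 0, 0]]], "claw": 0.55}}

```text
time_s: 17.02
tcp_pos: [0.5665, -0.1605, 0.2366]
ee_rot: [[-0.202, -0.979, -0.0], [-0.979, 0.202, 0.0], [-0.0, 0.0, -1.0]]
wrist_force: [0.3, 0.3, 1.2]
gripper_width: 0.546
gripper_force: 0.0
```

```bash
python3 look.py w4
python3 - <<'E'
import pickle
from h import *
from station import *
m,st=pickle.load(open("w4.pkl","rb"))
s=capture("scene")[:,:,::-1]; cv2.imwrite("pics/s4.png",s)
w=cv2.imread("pics/w4.png")
p=proj(m,(.51,-.195,.044)).astype(int); q=proj(camera_model("scene"),(.51,-.195,.044)).astype(int); print(p,q)
x,y=p-[50,50]; a=w[y:y+75,x:x+100]; u,v=q-[25,20]; b=s[v:v+37,u:u+50]; print((x,y),(u,v))
cv2.imwrite("pics/c4.png",np.vstack([cv2.resize(a,(400,300),interpolation=2),cv2.resize(b,(400,296),interpolation=2)]))
E
```

```text
17.025 [ -0.1  21.1  -9.4  -0.  -59.5 -11.6] [ 0.5665 -0.1605  0.2366] [[-0.2017, -0.9794, -0.0001], [-0.9794, 0.2017, 0.0002], [-0.0001, 0.0001, -1.0]] [0.33 0.29 1.17] 0.5461991521185312 0.0 [ 0.55163667 -0.22959499  0.32962913]
[303 148] [226 151]
(np.int64(253), np.int64(98)) (np.int64(201), np.int64(131))
```

View pics/c4.png

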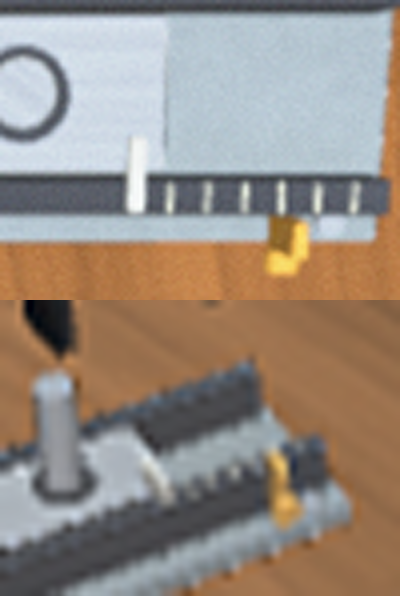

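Run:
```python
import pickle
from h import *
from station import *
m,st=pickle.load(open("w4.pkl","rb"));S=camera_model("scene")
W=lambda x,y:(m,(253+x/4-.375,98+y/4-.375)); s=lambda x,y:(S,(201+x/8-.44,131+(y-300)/8-.44))
d=np.array([-.979,.203])
A=tri([W(136,212),s(167,496)]);B=tri([W(297,218),s(276,455)])
print(A,B,(B[0]-A[0])[:2]@d)
P=lambda x,y,z:plane(*W(x,y),z)
for z in(.044,.048): print(z,P(137,205,z),P(297,218,z),(P(297,218,.044)-P(137,205,z))[:2]@d)
print("ticks",[(P(x,196,.044)-P(136,196,.044))[:2]@d for x in(171,208,246,282,318,354)])
print("postbase ring",P(22,93,.036))
# 3D hypothesis of marker: project box corners
for ptr in (.028,.04,.043,.046):
  c=A[0][:2]+d*ptr
  for z in(.044,.03,.0): 
    q=(proj(m,(*(c+np.array([.203,.979])*.003),z))-[253,98])*4; print(ptr,z,q.round())
# brass mask bounds
w=cv2.imread("pics/w4.png").astype(int);b,g,r=w[...,0],w[...,1],w[...,2]
k=(r-b>95)&(r>150)&(g>110)
for yy in range(150,170): xs=np.where(k[yy,310:335])[0]; print(yy,(xs+310).tolist())
```

```text
(array([ 0.52815058, -0.19611157,  0.0380293 ]), [np.float64(0.0006330223511894534), np.float64(0.0006330223511893842)]) (array([ 0.4843357 , -0.18499832,  0.03969592]), [np.float64(0.001242248175274313), np.float64(0.0012422481752742214)]) 0.045150757579239885
0.044 [ 0.52750765 -0.19823582  0.044     ] [ 0.48646705 -0.18623173  0.044     ] 0.04261558107989103
0.048 [ 0.52784556 -0.19867498  0.048     ] [ 0.48737969 -0.18683899  0.048     ] 0.043035541350368425
ticks [np.float64(0.009250234654788352), np.float64(0.019030893252681397), np.float64(0.029078429795620593), np.float64(0.03860005646749833), np.float64(0.04812503239102796), np.float64(0.057653870086348064)]
postbase ring [ 0.55149046 -0.23252606  0.036     ]
0.028 0.044 [239. 223.]
0.028 0.03 [230. 218.]
0.028 0.0 [211. 208.]
0.04 0.044 [284. 223.]
0.04 0.03 [273. 218.]
0.04 0.0 [250. 208.]
0.043 0.044 [296. 223.]
0.043 0.03 [283. 218.]
0.043 0.0 [260. 208.]
0.046 0.044 [307. 223.]
0.046 0.03 [294. 218.]
0.046 0.0 [270. 208.]
150 []
151 []
152 []
153 [327]
154 [326, 327, 328, 329]
155 [326, 327, 328, 329]
156 [326, 327, 328
[... 756 characters left out ...]
 325, 326, 327, 328, 329, 330, 331, 332, 333, 334]
165 [310, 311, 312, 313, 314, 315, 316, 317, 318, 319, 320, 321, 322, 323, 324, 325, 326, 327, 328, 329, 330, 331, 332, 333, 334]
166 [310, 311, 312, 313, 314, 315, 316, 317, 318, 319, 320, 321, 322, 323, 324, 325, 326, 327, 328, 329, 330, 331, 332, 333, 334]
167 [310, 311, 312, 313, 314, 315, 316, 317, 318, 319, 320, 321, 322, 323, 324, 325, 326, 327, 328, 329, 330, 331, 332, 333, 334]
168 [310, 311, 312, 313, 314, 315, 316, 317, 318, 319, 320, 321, 322, 323, 324, 325, 326, 327, 328, 329, 330, 331, 332, 333, 334]
169 [310, 311, 312, 313, 314, 315, 316, 317, 318, 319, 320, 321, 322, 323, 324, 325, 326, 327, 328, 329, 330, 331, 332, 333, 334]
```

Request:
{"method": "jog_arm", "body": {"rows": [[[0.015, 0, 0, 0], [0.025, 0, 0, 0], [0.022, 0, 0, 0], [0.011, 0, 0.01, 0], [0, 0, 0.02, 0], [0, 0, 0.03, 0], [0, 0, 0.03, 0], [0, 0, 0.02, 0], [0, 0, 0.0075, 0], [0, 0, 0, 0], [0, 0, 0, 0]]]}}

```text
time_s: 18.5
tcp_pos: [0.5523, -0.2325, 0.1202]
ee_rot: [[-0.202, -0.979, 0.002], [-0.979, 0.202, -0.0], [0.0, -0.002, -1.0]]
wrist_force: [-0.4, 0.2, 0.7]
gripper_width: 0.548
gripper_force: 0.0
```

Request:
{"method": "jog_arm", "body": {"rows": [[[0, 0, 0, 0], [0, 0, 0, 0], [0, 0, 0, 0], [0, 0, 0, 0], [0, 0, 0, 0], [0, 0, 0, 0], [0, 0, 0, 0], [0, 0, 0, 0]]], "claw": 0}}

```text
time_s: 19.5
tcp_pos: [0.5519, -0.2324, 0.1194]
ee_rot: [[-0.202, -0.979, 0.0], [-0.979, 0.202, -0.0], [0.0, -0.0, -1.0]]
wrist_force: [1.2, 1.1, 1.1]
gripper_width: 0.176
gripper_force: 30.0
```

The post is gripped. I'll pull along the vice (tool +y), starting with 40 mm.

Request:
{"method": "jog_arm", "body": {"rows": [[[0, 0.002, 0, 0], [0, 0.004, 0, 0], [0, 0.006, 0, 0], [0, 0.006, 0, 0], [0, 0.006, 0, 0], [0, 0.006, 0, 0], [0, 0.005, 0, 0], [0, 0.003, 0, 0], [0, 0.002, 0, 0], [0, 0, 0, 0], [0, 0, 0, 0], [0, 0, 0, 0]]]}}

```text
time_s: 21.0
tcp_pos: [0.5159, -0.225, 0.1194]
ee_rot: [[-0.201, -0.98, 0.008], [-0.98, 0.201, -0.002], [0.0, -0.008, -1.0]]
wrist_force: [8.5, -4.7, -7.9]
gripper_width: 0.175
gripper_force: 30.0
```

Run:
```python
from station import *
from h import *
st=sense();print(st["tcp_pos"],st["wrist_force"],st["time_s"],st["gripper_width"])
print("travel",(st["tcp_pos"]-[.5519,-.2324,.1194])[:2]@[-.979,.203])
s=np.mean([capture("scene") for _ in range(4)],0)[:,:,::-1].astype(np.uint8);cv2.imwrite("pics/s5.png",s)
d=np.mean([capture("side") for _ in range(4)],0)[:,:,::-1].astype(np.uint8);w=capture("wrist")[:,:,::-1]
e=proj(camera_model("side"),(.49,-.19,.044)).astype(int);print(e)
u,v=201,131
a=cv2.resize(s[v:v+37,u:u+50],(800,592),interpolation=2)[:300+130]
b=cv2.resize(d[e[1]-18:e[1]+12,e[0]-25:e[0]+45],(396,170),interpolation=2)
w=cv2.resize(w,(404,303))[:170]
cv2.imwrite("pics/c5.png",np.vstack([a,np.hstack([b,w])]))
```

```text
[ 0.51587324 -0.2250166   0.11940921] [ 8.53876329 -4.71072752 -7.87168279] 21.0 0.17495160129478765
travel 0.036769031975217824
[238 261]
```

View pics/c5.png

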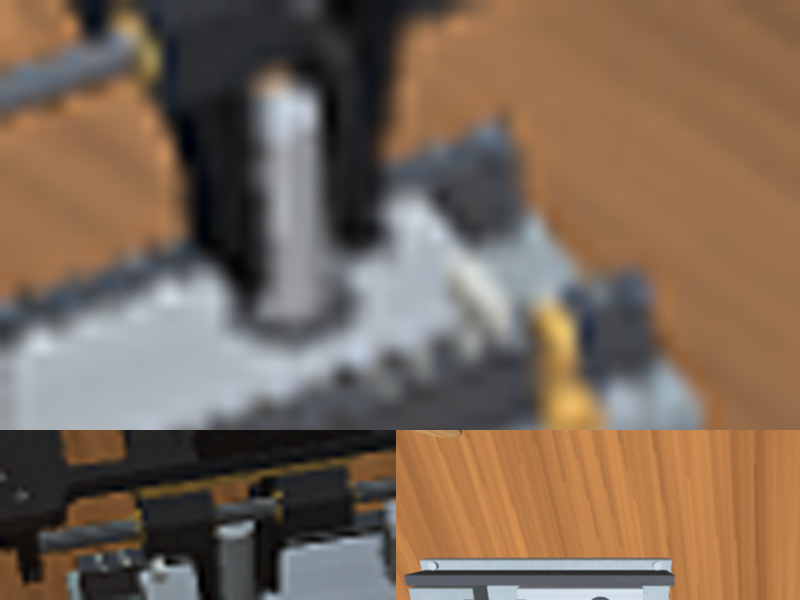

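The scene crop shows the pointer tip at about (503,335), just short of the brass marker top at about (553,312), and the post is firmly between the fingers. I'll work out what remains.

Run:
```python
from station import *
from h import *
S=camera_model("scene"); d=np.array([-.979,.203]);n=np.array([.203,.979])
s=lambda x,y,z:plane(S,(201+x/16-.47,131+y/16-.47),z)[:2]
p0=np.array([.5515,-.2325])
for nm,x,y in(("tip now",503,335),("tip before",334,392),("mark top",550,306),("mark top c",556,316)):
  print(nm,[((s(x,y,z)-p0)@d*1e3).round(1) for z in(.044,.048)],[((s(x,y,z)-p0)@n*1e3).round(1) for z in(.044,.048)])
# predicted px of targets: pointer tip at x-offset t
for t in(.03+.0365,.03+.0435):
  print(t,[(proj(S,(*(p0+d*t+n*y),.046))-[201,131]+.47)*16 for y in(.026,.03,.034)])
im=cv2.imread("pics/s5.png").astype(int)
k=im[...,2]-im[...,0]
print(k[148:160,230:244]);
```

```text
tip now [np.float64(62.5), np.float64(60.4)] [np.float64(38.9), np.float64(43.1)]
tip before [np.float64(26.7), np.float64(24.7)] [np.float64(36.9), np.float64(41.2)]
mark top [np.float64(74.6), np.float64(72.4)] [np.float64(36.0), np.float64(40.2)]
mark top c [np.float64(74.1), np.float64(71.9)] [np.float64(39.2), np.float64(43.4)]
0.0665 [array([488.40210876, 283.72540895]), array([498.2715339 , 294.99608342]), array([508.18534235, 306.31811214])]
0.0735 [array([519.83613313, 271.87361411]), array([529.75404773, 283.09426356]), array([539.71638991, 294.36592454])]
[[  1  -7 -17 -19 -20 -20 -16  19  12   6 -15  34  81  75]
 [  5   0  -9 -16  -1   9 -23 -15 -12 -14 -21   1  84  77]
 [  6   6   4  -8  44  92  39 -19 -10  -6  -9  23  85  78]
 [  3   5   2 -11  52 120  97 -20  -7  -5  -9  16  77  77]
 [ -1  -4  -5 -11  25  91 103  -5  -8  -5  -8   6  63  77]
 [ -4  -8  -5  -5  32  92 100   7 -10  -4  -5  -4  18  78]
 [ -3  -5  -7  -5  31  87  87  19 -16 -10  -8 -15 -19  23]
 [ -4  -5  -4  -7  30  95 113  84  -2 -24 -16 -15 -26 -16]
 [ -3  -4  -4 -10  25 105 130 119  45 -16 -17 -18 -23 -20]
 [ -3  -3  -5 -14  10  94 117 111  72 -12 -16 -15 -20 -18]
 [ -6  -8 -13 -20  -8  63 112  68  18 -27 -18 -11 -10   2]
 [-14 -15 -18 -21 -23   6  52   6 -22 -15 -14  11  33  56]]
```

Run:
```python
from station import *
from h import *
import pickle
S=camera_model("scene"); m,_=pickle.load(open("w4.pkl","rb"))
for f,x0 in(("pics/s5.png",226),("pics/s4.png",216)):
  im=cv2.imread(f).astype(int); print(f,x0); print(im[144:158,x0:x0+14].min(2))
d=np.array([-.979,.203]);n=np.array([.203,.979]);p0=np.array([.5515,-.2325])
B=tri([(m,(327.5,153.5)),(S,(235.0,149.7))]);print("mark",B,(B[0][:2]-p0)@d,(B[0][:2]-p0)@n)
for nm,t0 in(("now",.0364),("start",0)):
  for y in(.012,.02,.03):
    for z in(.036,.044,.048): print(nm,y,z,[proj(S,(*(p0+d*(.03+t0+e)+n*y),z)).round(1).tolist() for e in(-.002,.002)])
print("wrist bar",[proj(m,(*(p0+d*.03+n*.03),z)) for z in(.044,.048)])
w=cv2.imread("pics/w4.png").astype(int).min(2);print(w[130:155,280:294])
```

```text
pics/s5.png 226
[[192 190 120  59  67  67  65  95 124  64  71  73  73  76]
 [181 183 185  96  58  76  83 112 161  94  64  71  74  73]
 [178 172 175 168 115 120 129 137 156 151  94  65  71  73]
 [174 170 175 194 193 163 152 153 152 152 149  84  72  77]
 [172 171 167 160 208 194 155 150 154 160 138 110 103  91]
 [172 173 166 138 164 207 177 138 164 166  86  84 109  77]
 [173 175 176 155 120 165 180 113 111 115  94  70  76  72]
 [180 169 153 140 132 128 160 110  61  92 109  52  67  71]
 [164 145  90 108 152  98 112 103  69  74 105  59  67  71]
 [109 130  78  85 103  69  60  66  65  66  84  74  64  67]
 [ 84 105  81  71  64  68  70  70  68  64  77  72  64  94]
 [ 69  64  69  71  71  71  71  67  63  72  93  88 111 152]
 [ 70  72  72  72  72  71  68  59  60  75 103  93 118 169]
 [ 72  72  71  69  66  65  70  85  98  80  82  73 105 151]]
pics/s4.png 216
[[ 92 106  77  82  78  80  76  66  71  74  74  74  73  74]
 [ 78  75  76  82  72  70  72  74  72  72  73  74  71  68]
 [100  89  59  68  71  72  73  73  73  70  69  66  71  84]
 [148 140  71  67  72  73  72  70  67  70  85  92 118 131]
 [180
[... 2499 characters left out ...]
9  74  76 122 212 243 245 240 149  84  68  78  74]
 [ 91  87  85  82 134 211 243 244 242 157  92  88  84  91]
 [ 91  93  92  89 134 213 243 244 241 157  90  90  86  85]
 [ 95  89  82  90 141 221 243 245 242 164  86  93  85  94]
 [ 90  87  88  89 147 233 245 245 242 157  93  85  86  80]
 [ 87  92  87  88 151 230 245 246 241 151  87  88  87  91]
 [ 89  88  79  89 148 229 245 248 238 134  75  81  81  89]
 [ 88  86  86  90 129 199 225 229 211 124  84  85  82  87]
 [112 117 119 115 121 156 173 169 156 129 114 124 111 116]
 [163 164 162 162 161 163 162 160 167 158 162 162 163 164]
 [180 183 178 175 180 179 179 176 178 179 181 184 183 182]
 [177 181 181 185 181 181 174 177 178 175 178 183 182 186]]
```

Request:
{"method": "jog_arm", "body": {"rows": [[[0, 0.002, 0, 0], [0, 0.003, 0, 0], [0, 0.002, 0, 0], [0, 0.001, 0, 0], [0, 0, 0, 0], [0, 0, 0, 0], [0, 0, 0, 0], [0, 0, 0, 0]]]}}

```text
time_s: 22.45
tcp_pos: [0.5085, -0.2235, 0.1194]
ee_rot: [[-0.201, -0.98, 0.009], [-0.98, 0.201, -0.002], [0.0, -0.01, -1.0]]
wrist_force: [10.1, -5.2, -8.6]
gripper_width: 0.171
gripper_force: 29.9
```

Run:
```python
from station import *
import cv2
st=sense();g=st["tcp_pos"]+.051*st["ee_rot"][:,2]
print(g,st["wrist_force"],st["time_s"],st["gripper_width"],st["gripper_force"],"travel",(g[:2]-[.5519,-.2324])@[-.979,.203])
s=capture("scene")[:,:,::-1];cv2.imwrite("pics/s6.png",s);print(s[144:158,228:242].astype(int).min(2));print((s[144:158,228:242,2].astype(int)-s[144:158,228:242,0]))
```

```text
[ 0.50898924 -0.22359802  0.068401  ] [10.06925244 -5.2410296  -8.6375718 ] 22.45 0.1710744668846046 29.94942401535809 travel 0.04379643181448527
[[185 178 157  76  58  94 124  64  72  73  74  76  80  81]
 [181 175 172 147 101 107 160  95  64  72  72  74  75  78]
 [175 172 178 196 183 139 153 151  94  66  70  74  73  74]
 [172 172 167 161 209 187 145 151 151  85  72  78  81  66]
 [171 172 165 136 165 203 165 142 139 110 102  92  85  90]
 [173 175 178 169 132 167 192 133  87  85 111  76  74 102]
 [176 168 152 167 141 133 131 114  96  70  76  73  61  74]
 [154 135 112 100 129 137  85  91 111  53  68  72  68  73]
 [ 91 109 152  73  81 103  67  73 105  58  68  71  69  70]
 [ 79  87 104  71  64  68  67  67  84  76  64  68  64  77]
 [ 81  71  64  71  71  70  69  64  77  72  64  93  90 102]
 [ 70  72  72  72  72  66  64  72  93  89 111 153 145 131]
 [ 71  72  72  71  68  59  60  75 104  93 118 168 164 146]
 [ 72  70  67  66  71  86  98  80  81  75 106 151 149 138]]
[[-16 -17 -16  -6  -5  -1  23  80  78  76  75  77  78  78]
 [-17 -18 -17  -8  -5 -17 -21  42  85  78  76  74  77  77]
 [-17 -18 -15  -4  -4 -16 -19   0  52  83  80  79  79  77]
 [-17 -18 -13   6  -1 -10 -20 -21   2  63  68  62  53  77]
 [-17 -18 -15   2   5  -2 -15 -21 -17  19  12   6 -15  35]
 [-18 -19 -19 -17   2   3   9  16 -24 -15 -11 -15 -21   0]
 [-18 -15 -18 -23  -1  11  52  91  37 -19 -11  -6  -9  23]
 [-12  -7   2  -7  -3  -4  47 120  96 -19  -6  -6  -9  17]
 [ -6  -3  -1 -10 -10 -12  26  92 103  -6  -8  -6  -9   7]
 [-12  -7  -4  -8  -4  -3  31  92  99   7 -10  -4  -5  -5]
 [-10  -5  -3  -3  -6  -5  31  86  88  19 -17 -11  -8 -14]
 [ -4  -3  -4  -5  -5  -8  30  96 113  84  -3 -23 -16 -15]
 [ -4  -4  -3  -3  -4 -11  26 105 131 119  45 -16 -17 -17]
 [ -4  -4  -2  -3  -4 -14  11  94 118 110  71 -12 -16 -14]]
```

The bar's ridge now runs (232,147), (233,148), (234,149) and straight on into the marker top at (235,150), so the two are in line. I'll settle, then hand in.

Request:
{"method": "jog_arm", "body": {"rows": [[[0, 0, 0, 0], [0, 0, 0, 0], [0, 0, 0, 0], [0, 0, 0, 0], [0, 0, 0, 0], [0, 0, 0, 0]]]}}

```text
time_s: 23.25
tcp_pos: [0.5085, -0.2235, 0.1194]
ee_rot: [[-0.201, -0.98, 0.009], [-0.98, 0.201, -0.002], [0.0, -0.01, -1.0]]
wrist_force: [9.5, -4.7, -8.7]
gripper_width: 0.176
gripper_force: 29.9
```

```bash
python3 -c "
from station import *
st=sense();g=st['tcp_pos']+.051*st['ee_rot'][:,2];print((g[:2]-[.5519,-.2324])@[-.979,.203],st['gripper_width'],st['gripper_force'])
print(finish_job())"
```

```text
0.043765481241864405 0.1762834999908679 29.949427095707506
the job is handed in; nothing more can be done
None
```

I handed the job in at about 23 s; no verdict came back. The black cap stands seated in the large well, and the gripper holds the slide about 44 mm out against the spring, with the pointer in line with the brass marker in the last scene picture.

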